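# Load the bamboo steamer, lid it and switch on

### The arm

A 6-joint arm with a two-finger parallel gripper is mounted at the origin on the work surface. World frame = base frame: x ahead of the robot, y to its left, z up, the work surface at z = 0. Lengths are in m, angles in rad, forces in N, time in s.
With the tool pointing down it reaches from about 0.325 to 0.85 m from the base axis. Payload 4.4 kg.
Tool frame: the origin (TCP) lies midway between the tips of the shut fingers; the grasp point (between the pads) lies 19 mm behind it (bot.grip_depth is the distance from the TCP to the grasp point, in m); z points along the fingers, y is the direction in which the jaws open and shut (so a half turn about z gives the same grasp; the last joint's range is limited). The gripper opens to 94 mm and grips with 3 to 60 N. Pads are 16 mm wide; open, the fingers measure 119 mm over their backs; the gripper's body (75 mm by 177 mm) begins 78 mm behind the grasp point.
Start: joints at [1.183, 0.207, 1.542, -0, 1.393, -0.15], TCP at [0.135, 0.559, 0.205] pointing down, gripper open.
Joint ranges: [-2.73, 2.73], [-0.86, 2.22], [0.23, 2.46], [-1.11, 4.25], [0.08, 2.63], [-2.82, 2.82]. Speed limits (rad/s): [2.79, 2.79, 3.14, 3.14, 3.14, 3.14].

### API

Orientations are given as a unit quaternion [w, x, y, z].
In Python, from station import bot, eyes, job gives the robot as it stands. The module is installed in compiled form; this text tells all that it offers.
- The arm moves only by the tool carry_out, never from a script. Its argument "series" is a list of rows, each a list of 7 numbers: the closure, from 0 (fully open) to 1 (shut), then the shift along the tool's x, y, z in units of 40 mm (1.0 is 40 mm), then the turn, a rotation vector about the tool's x, y, z in units of 6 degrees (1.0 is 6 degrees). In form: [[grip, tx, ty, tz, ax, ay, az], ...]. A call has 1 to 20 rows; each row shifts and turns the commanded pose from where the row before left it, along the tool's axes as they then stand; what a row does not reach is not made up. A row lasts 1/12 s, in which the tool goes at most 41.7 mm and 7.16 degrees, less where a joint would pass 70% of its speed; a pose out of reach is approached as far as the arm can. A call is refused whole if a number of a shift passes 1 or a number of a turn 1, either way. A call with a gripper value outside its range is refused whole. The fingers move at their own pace and stop on an object; "force" is the grip in N (left out, the last holds). Time passes only in rows, so rows that do not move let the fingers close. It gives the time, the measured TCP pose, the force and the opening at its end, in the units of the state.
- bot.get_state(): the state, without advancing time (a new reading comes with each control period).
- eyes.camera(name): name is "scene" or "top" or "wrist"; returns a dict with "frame" (480x640x3 uint8, red, green, blue), "fx", "fy", "cx", "cy" (pixels), "xyz" and "rotation" of the camera in the world; the wrist camera has in their place "tool_from_camera" (4x4, takes a point from camera to tool coordinates, whose origin is the TCP and whose axes are the flange's). Camera axes: x right, y down, z forward; pixel columns grow to the right and rows downward; lengths in m; the calibration is good to about 2 mm. The wrist camera is an equidistant fisheye: a pixel r from the principal point sees the ray r / f radians off the axis. A picture is of the moment at which its call begins: read the wrist's pose just before it. There is no depth.
- job.job_done(): hands the job in, once; it reports no verdict.
The state is a dict: "time": time; "joint_positions": joint angles; "joint_vel": joint speeds; "effort": joint torques, N m; "eef_pos": TCP position; "eef_rot": TCP orientation; "contact_force": force on the tool from outside, world axes, zero at the start; "torque": the same for the moment, N m; "width": opening from 0.0 (shut) to 1.0 (fully open).
Only numpy, scipy, OpenCV 4.12 (cv2) and the standard library are available. Lean on these libraries where they do the work, as an engineer would, in place of code of your own. Each camera call takes 0.05 s, during which the arm holds its last target. There are 200 camera calls.

### The job

Stand the green cup upright inside the bamboo steamer and put the bamboo lid fully home over the steamer's rim. Only then switch on the hob, by pressing the raised end of the rocker on the white switch box fully down. Set the cup and lid down without dropping or tipping them, and leave the jar, the bowl and the chopstick holder where they stand.

Things in the scene. Friction and masses are not known exactly. Their poses are not given: they have to be found in the camera images.
- steamer: Fixed stack: black round hob (216 mm across, 22 mm high), steel wok ring on it (25 mm high), round open bamboo basket on the ring (174 mm outside diameter, 160 mm inside, rim 127 mm above the sill, inner floor 55 mm above the sill, so 72 mm deep). Origin: centre of the underside, on the sill; z up.
- steamer_floor (a point): Centre of the basket's inner floor, 55 mm above the sill.
- steamer_rim (a point): Centre of the basket's mouth, level with its rim, 127 mm above the sill.
- lid: Loose round bamboo lid, 192 mm across, 0.18 kg, handle up on the sill. Its skirt (14 mm deep, 181 mm inside diameter) goes down outside the basket's rim with 3.5 mm play all round; fully home, the disc's underside rests on the rim and the origin lies 14 mm below the rim. Origin: centre of the skirt's lower edge, z up. Disc top 22 mm above the origin.
- lid_handle (a point): Middle of the lid's handle bar, 51.5 mm above the lid's origin; axes as the lid's. The level bar runs along the lid's x: 78 mm long, 16 mm wide (y), 13 mm high, from 45 to 58 mm above the origin, on two small posts 33 mm either side of its middle.
- cup: Loose green glazed ceramic cup without handle, 60 mm high, 62 mm across at the rim, 60 mm at 12 mm height, 54 mm at the foot, wall 4 mm, 0.16 kg. Origin: centre of its underside, z up, standing upright on the sill.
- switch: Fixed white plastic switch box, 88 x 88 mm, plate top 33 mm above the sill, with a wide white rocker on top (62 mm long along the box's x, 44 mm wide). Origin: centre of the underside, on the sill. The box may be turned any way.
- rocker (a joint): Rocker angle in rad: 0 is off (the end at the box's +x raised by about 10 mm over the other), 0.32 is fully on (that end pressed fully down against its stop). It stays where it is left; about 2 N moves it.
- rocker_on_end (a point): Point on the rocker's upper face near the end that is raised when off (24 mm from the pivot, at box +x, beside a small grey bar mark); press here, straight down. About 48 mm above the sill when off and 40 mm when on. The rocker's two faces are dished (0.16 rad each), so that the pressed face lies level when fully on.
- jar: Bystander: closed amber glass jar with steel cap, 68 mm across, 95 mm high. Origin: centre of its underside.
- holder: Bystander: steel chopstick holder, 72 mm across, 115 mm high, with two lacquered chopsticks standing in it up to 225 mm high. Origin: centre of its underside.
- bowl: Bystander: white ceramic bowl, 120 mm across, 55 mm high. Origin: centre of its underside.
Things that resemble listed ones, but are neither listed nor needed, are in the scene too. Leave any red look-alike of the cup alone.

How it is judged:
On the way, in this order (a step that is already met when the one before it is completed fails the run):
1. the cup stands upright on the steamer's floor (horizontal distance between cup and steamer_floor below 0.046 m and z of cup in the frame of steamer_floor between -0.004 and 0.005 m and angle between cup's own z axis and vertical below 0.1 rad), for 0.2 s.
2. the lid is fully home on the steamer, the cup standing inside (all of step 1 and z of lid in the frame of steamer_rim between -0.018 and -0.011 m and horizontal distance between lid and steamer_rim below 0.008 m and angle between lid_handle's own z axis and vertical below 0.04 rad), for 0.2 s.
3. the switch is on, the lid being home (all of step 2 and value of joint rocker above 0.27 rad), for 0.2 s.
At the end, for the whole second after the job is handed in: The cup stands upright (within 0.1 rad) on the basket's floor, within 46 mm of its centre; the lid is level (within 0.04 rad) and home within 3 mm in height and 8 mm sideways; the rocker is on (joint above 0.27 rad of 0.32); cup and lid are at rest (all of step 3 and linear speed of each of lid, cup below 0.02 m/s); the robot touches nothing.
It fails at once if the switch was turned on while the lid was not on the steamer (value of joint rocker above 0.2 rad and (horizontal distance between lid and steamer_rim above 0.02 m or z of lid in the frame of steamer_rim above 0.01 m)).
It fails at once if the cup or lid was tipped by more than 0.7 rad (angle between any of cup, lid_handle's own z axis and vertical above 0.7 rad).
It fails at once if the cup was dropped (falling free faster than 0.65 m/s, a drop of over 20 mm) (contact force between cup and the arm below 0.02 N and contact force between cup and the fingers below 0.02 N and linear speed of cup above 0.65 m/s).
It fails at once if the lid was dropped (falling free faster than 0.65 m/s, a drop of over 20 mm) (contact force between lid and the arm below 0.02 N and contact force between lid and the fingers below 0.02 N and linear speed of lid above 0.65 m/s).
It fails at once if a bystander (jar, bowl or chopstick holder) was moved by more than 30 mm (distance of any of jar, holder, bowl from where it was at the start of the episode above 0.03 m).
It also fails if it takes over 72 s, if anything falls off the work surface, if the arm or the gripper's body presses on something with over 40 N, if the wrist force passes 120 N, or if a joint passes its speed limit or range.

## Working session

There is one attempt and no reset: what is moved stays moved. The work goes in short steps, Python scripts to look and compute and a tool call to move; the robot and the scene stay as the last step left them, time stands still between calls to the robot, and variables do not carry over. Pictures are saved under pics/ and viewed, about 8 in all and at most 12, crops included, and the job is handed in when it is done.

Besides the shell and the picture viewer there is one more tool, called after "Call:" as a command line: name --pt "numbers of a row" for each row, then --argument value for the rest. carry_out: Moves the arm, as the interface text tells. Its arguments: {"type":"object","properties":{"series":{"type":"array"},"force":{"type":"number"}},"required":["series"]}

```bash
mkdir -p pics; python3 - <<'E'
from station import bot, eyes
import cv2, numpy as np
s=bot.get_state(); print(s)
for n in ("scene","top"):
    c=eyes.camera(n); cv2.imwrite(f"pics/{n}0.png",c["frame"][...,::-1])
    print(n,{k:(np.round(v,4).tolist() if k!='frame' else 0) for k,v in c.items()})
E
```

```text
{'time': 0.0, 'joint_positions': array([ 1.18351546e+00,  2.07416944e-01,  1.54292862e+00,  2.50808364e-05,
        1.39351842e+00, -1.50488199e-01]), 'joint_vel': array([ 0.00019978, -0.00257551,  0.00020194, -0.00089834, -0.00067358,
        0.00194661]), 'effort': array([-6.38491583e-04, -3.70899582e+01, -2.81408572e+01,  6.98100636e-02,
        3.62375553e-02, -1.74052020e-04]), 'eef_pos': array([0.13457561, 0.55820199, 0.20430459]), 'eef_rot': array([-3.13594314e-04,  1.18122056e-01,  9.92998434e-01, -1.09157931e-03]), 'contact_force': array([0.67608978, 0.48055394, 0.53345579]), 'torque': array([-0.02445294, -0.01271809, -0.02375816]), 'width': 0.9988202647184604}
scene {'frame': 0, 'fx': 520.966, 'fy': 520.966, 'cx': 320.6302, 'cy': 235.402, 'xyz': [1.1949, 0.2625, 1.0305], 'rotation': [-0.1791, 0.56, 0.7703, -0.247]}
top {'frame': 0, 'fx': 483.7752, 'fy': 483.7752, 'cx': 327.8153, 'cy': 236.2982, 'xyz': [0.3139, 0.0383, 1.2046], 'rotation': [-0.078, 0.7349, -0.6696, 0.0738]}
```

View pics/top0.png

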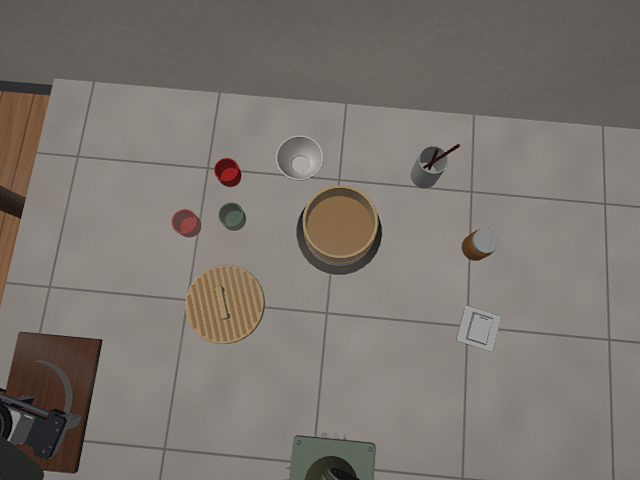

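View pics/scene0.png

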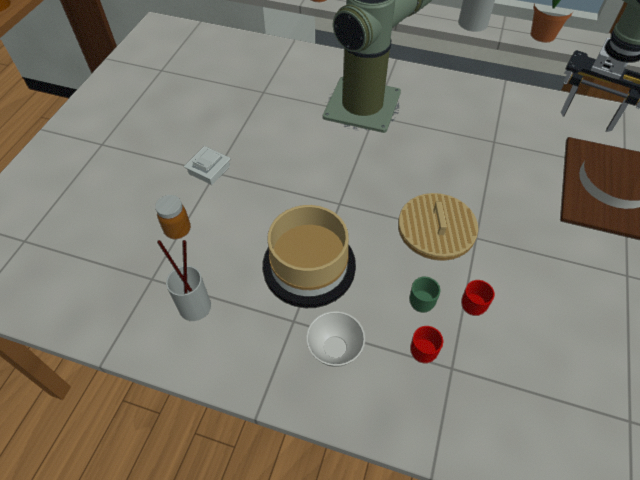

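The pictures show the green cup at top (232,216), lid (225,304), steamer rim (341,222), switch (479,328), bowl, holder and jar, with red look-alikes at (228,172) and (186,222). Next I enlarge the parts that matter.

```bash
cat > h.py <<'E'
import numpy as np, cv2
from scipy.spatial.transform import Rotation as R
CAM={"scene":(520.966,320.6302,235.402,[1.1949,.2625,1.0305],[-.1791,.56,.7703,-.247]),
"top":(483.7752,327.8153,236.2982,[.3139,.0383,1.2046],[-.078,.7349,-.6696,.0738])}
def rot(q): return R.from_quat(q,scalar_first=True)
def px2w(n,u,v,z):
    f,cx,cy,p,q=CAM[n]; d=rot(q).apply([(u-cx)/f,(v-cy)/f,1]); p=np.array(p)
    return (p+d*(z-p[2])/d[2])[:2].round(4)
def w2px(n,P):
    f,cx,cy,p,q=CAM[n]; c=rot(q).inv().apply(np.atleast_2d(P)-np.array(p)); return c[:,:2]/c[:,2:]*f+[cx,cy]
E
python3 - <<'E'
from h import *
t=cv2.imread("pics/top0.png"); s=cv2.imread("pics/scene0.png")
def crop(im,x,y,w,h,k): return cv2.resize(im[y:y+h,x:x+w],None,fx=k,fy=k,interpolation=cv2.INTER_CUBIC)
a=crop(t,180,180,210,170,3)[:, :]  # 630x510
cv2.imwrite("pics/a.png",a)
b=np.hstack([crop(t,450,298,60,60,6),crop(s,180,140,60,60,6)])
c=np.hstack([crop(s,395,185,90,60,4),crop(s,400,265,90,60,4)])
cv2.imwrite("pics/b.png",np.vstack([b,c]))
for n,u,v,z,l in [("top",341,222,.127,"steamer"),("top",232,216,.06,"cup"),("scene",425,290,.04,"cup"),("top",225,303,.022,"lid"),("top",223,303,.058,"handle"),("scene",441,219,.05,"handle"),("top",479,328,.04,"sw"),("scene",208,162,.04,"sw"),("scene",308,237,.127,"steamer")]: print(l,n,px2w(n,u,v,z))
E
```

```text
steamer top [0.585  0.0287]
cup top [0.5921 0.2945]
cup scene [0.5912 0.3043]
lid top [0.3834 0.2906]
handle top [0.3808 0.2876]
handle scene [0.3961 0.3019]
sw top [ 0.3797 -0.32  ]
sw scene [ 0.3897 -0.3072]
steamer scene [0.5937 0.0385]
```

View pics/a.png

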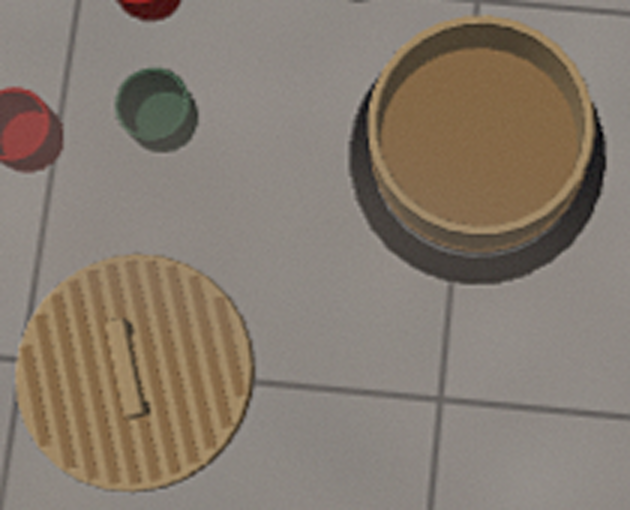

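View pics/b.png

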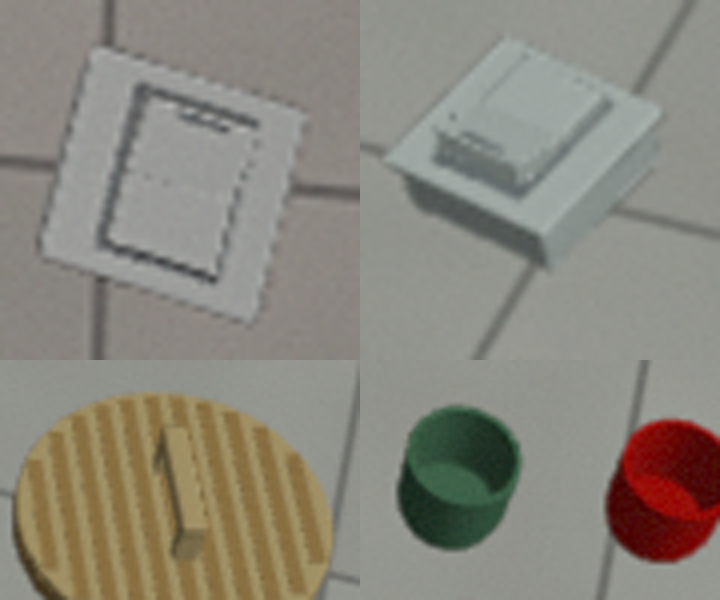

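```bash
python3 - <<'E'
from h import *
for n,u,v,z,l in [("top",340.7,222,.127,"steamer"),("top",231,215,.06,"cup"),("scene",425.75,287.5,.06,"cup"),("top",222.3,302.3,.058,"handle"),("scene",441,214.75,.058,"handle"),("top",479,328.7,.033,"sw"),("scene",206.6,162,.033,"sw")]: print(l,n,px2w(n,u,v,z))
def A(c): # crop b topleft -> px
    return 450+c[0]/6,298+c[1]/6
pl=[px2w("top",*A(c),.033) for c in [(95,45),(308,115),(252,325),(40,250)]]; print(pl,[np.linalg.norm(pl[i]-pl[i-1]) for i in range(4)])
print("mark",px2w("top",*A((203,119)),.048), "rocker ends", [px2w("top",*A(c),.044) for c in [(200,105),(160,262)]])
print("bar ends",[px2w("top",180+x/3,180+y/3,.058) for x,y in [(116,319),(137,414)]],[px2w("scene",395+x/4,185+(y-360)/4,.058) for x,y in [(174,429),(193,529)]])
# check overlays
th=np.linspace(0,2*np.pi,90)
circ=lambda x,y,z,r: np.c_[x+r*np.cos(th),y+r*np.sin(th),0*th+z]
for n in("top","scene"):
    for P in [(.585,.029,.127,.087),(.592,.294,.06,.031),(.5925,.299,0,.027)]:
        q=w2px(n,circ(*P)); print(n,P,"L R T B",q[:,0].min().round(1),q[:,0].max().round(1),q[:,1].min().round(1),q[:,1].max().round(1))
E
```

```text
steamer top [0.585  0.0294]
cup top [0.5944 0.2973]
cup scene [0.5969 0.3038]
handle top [0.3823 0.2895]
handle scene [0.3901 0.2993]
sw top [ 0.3785 -0.3222]
sw scene [ 0.3852 -0.3147]
[array([ 0.4305, -0.2892]), array([ 0.4106, -0.3748]), array([ 0.3268, -0.3542]), array([ 0.348 , -0.2701])] [np.float64(0.08468211145218335), np.float64(0.08788270592101725), np.float64(0.08629484341488781), np.float64(0.08673090567957883)]
mark [ 0.404  -0.3283] rocker ends [array([ 0.4097, -0.3283]), array([ 0.3474, -0.3141])]
bar ends [array([0.4188, 0.3032]), array([0.3469, 0.2766])] [array([0.3543, 0.2867]), array([0.4249, 0.3109])]
top (0.585, 0.029, 0.127, 0.087) L R T B 303.0 378.8 185.8 259.4
top (0.592, 0.294, 0.06, 0.031) L R T B 219.5 244.9 203.8 228.4
top (0.5925, 0.299, 0, 0.027) L R T B 224.2 245.3 211.5 231.9
scene (0.585, 0.029, 0.127, 0.087) L R T B 264.4 345.8 201.2 267.2
scene (0.592, 0.294, 0.06, 0.031) L R T B 407.2 436.3 272.0 297.1
scene (0.5925, 0.299, 0, 0.027) L R T B 407.5 431.8 288.2 309.5
```

Top reads cup (0.594,0.297), handle (0.382,0.290), rim (0.585,0.029) and switch (0.379,-0.322). The scene camera is consistently about 8 mm off in x and y, so I'll settle it with the wrist camera from close by.

```bash
cat >> h.py <<'E'
def plan(pos,jaw=None):
    """print shift/turn from the present pose to TCP pos (tool down, jaw axis at world angle jaw deg, mod 180) in move units"""
    from station import bot
    s=bot.get_state(); r=rot(s["eef_rot"]); M=r.as_matrix()
    y=M[:,1]; a=np.degrees(np.arctan2(y[1],y[0]))
    if jaw is None: jaw=a
    d=(jaw-a+90)%180-90; b=np.radians(a+d)
    T=R.from_matrix(np.c_[[np.sin(b),-np.cos(b),0],[np.cos(b),np.sin(b),0],[0,0,-1]])
    sh=r.inv().apply(np.array(pos)-s["eef_pos"])/.04; tu=np.degrees((r.inv()*T).as_rotvec())/6
    print("t",round(s["time"],2),"pos",s["eef_pos"].round(4),"jaw",a.round(1),"w",round(s["width"]*94,1),"F",s["contact_force"].round(1))
    print("total shift",sh.round(3),"total turn",tu.round(2))
def wrist(name):
    from station import bot,eyes
    s=bot.get_state(); c=eyes.camera("wrist"); cv2.imwrite(f"pics/{name}.png",c["frame"][...,::-1])
    np.savez(f"pics/{name}.npz",p=s["eef_pos"],q=s["eef_rot"],T=c["tool_from_camera"],k=[c["fx"],c["fy"],c["cx"],c["cy"]])
def wp(name,u,v,z):
    d=np.load(f"pics/{name}.npz"); fx,fy,cx,cy=d["k"]; x,y=(u-cx)/fx,(v-cy)/fy; t=np.hypot(x,y)
    ray=np.array([x/t*np.sin(t),y/t*np.sin(t),np.cos(t)]); r=rot(d["q"])
    o=d["p"]+r.apply(d["T"][:3,3]); g=r.apply(d["T"][:3,:3]@ray); return (o+g*(z-o[2])/g[2])[:2].round(4)
E
python3 -c "
from h import *
plan([.46,.29,.32],109.6)"
```

```text
Traceback (most recent call last):
  File "h.py", line 18, in plan
    T=R.from_matrix(np.c_[[np.sin(b),-np.cos(b),0],[np.cos(b),np.sin(b),0],[0,0,-1]])
  File "scipy/spatial/transform/_rotation.pyx", line 1143, in scipy.spatial.transform._rotation.Rotation.from_matrix
ValueError: Non-positive determinant (left-handed or null coordinate frame) in rotation matrix 0: [[ 0.94205745 -0.33545157  0.        ]
 [ 0.33545157  0.94205745  0.        ]
 [ 0.          0.         -1.        ]].
```

```bash
sed -i 's/\[np.sin(b),-np.cos(b),0\]/[-np.sin(b),np.cos(b),0]/' h.py
python3 -c "
from h import *
plan([.46,.29,.32],109.6)"
```

```text
t 0.1 pos [0.1346 0.5583 0.2044] jaw 76.4 w 94.1 F [ 0.2 -0.5 -0.3]
total shift [-9.48  -4.618 -2.883] total turn [-0.02 -0.01 -5.53]
```

Call:
carry_out --pt "0 -0.677 -0.33 -0.206 0 0 0" --pt "0 -0.677 -0.33 -0.206 0 0 0" --pt "0 -0.677 -0.33 -0.206 0 0 0" --pt "0 -0.677 -0.33 -0.206 0 0 0" --pt "0 -0.677 -0.33 -0.206 0 0 0" --pt "0 -0.677 -0.33 -0.206 0 0 0" --pt "0 -0.677 -0.33 -0.206 0 0 0" --pt "0 -0.677 -0.33 -0.206 0 0 0" --pt "0 -0.677 -0.33 -0.206 0 0 0" --pt "0 -0.677 -0.33 -0.206 0 0 0" --pt "0 -0.677 -0.33 -0.206 0 0 0" --pt "0 -0.677 -0.33 -0.206 0 0 0" --pt "0 -0.677 -0.33 -0.206 0 0 0" --pt "0 -0.677 -0.33 -0.206 0 0 0" --pt "0 0 0 0 0 0 -0.92" --pt "0 0 0 0 0 0 -0.92" --pt "0 0 0 0 0 0 -0.92" --pt "0 0 0 0 0 0 -0.92" --pt "0 0 0 0 0 0 -0.92" --pt "0 0 0 0 0 0 -0.92"

```text
time: 1.77
eef_pos: [0.4598, 0.2901, 0.3201]
eef_rot: [-0.001, -0.172, 0.985, -0.0]
contact_force: [-0.2, 0.4, 0.3]
width: 1.001
```

Call:
carry_out --pt "0 0 0 0 0 0 0" --pt "0 0 0 0 0 0 0" --pt "0 0 0 0 0 0 0"

```text
time: 2.02
eef_pos: [0.4599, 0.2903, 0.3205]
eef_rot: [-0.0, -0.169, 0.986, -0.0]
contact_force: [0.5, 0.1, 0.5]
width: 0.998
```

```bash
python3 -c "
from h import *
plan([.46,.29,.32],109.6); wrist('w1'); print(np.load('pics/w1.npz')['T'].round(3),np.load('pics/w1.npz')['k'])"
```

```text
t 2.02 pos [0.4599 0.2903 0.3205] jaw 109.4 w 93.8 F [0.5 0.1 0.5]
total shift [ 0.    -0.008  0.012] total turn [-0.   -0.01 -0.03]
[[-0.    -0.959 -0.283  0.083]
 [ 1.    -0.     0.001  0.   ]
 [-0.001 -0.283  0.959 -0.179]
 [ 0.     0.     0.     1.   ]] [371.64829954 371.64829954 325.94337384 239.68268341]
```

View pics/w1.png

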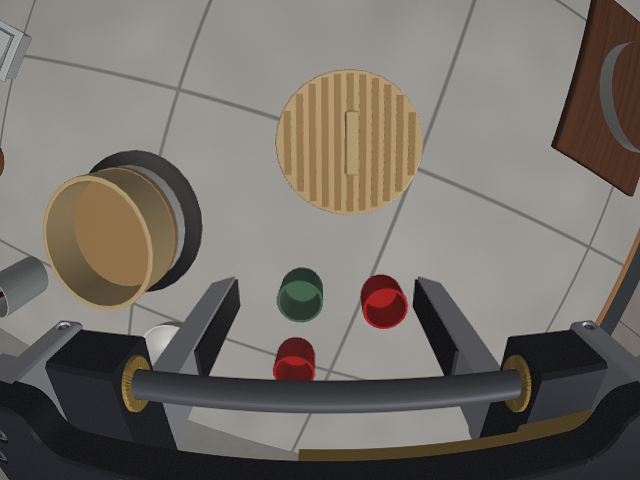

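The wrist view shows the lid handle bar at (352,143), the cup rim centred at about (300,300) and the steamer rim at about (98,243).

```bash
python3 - <<'E'
from h import *
f=lambda *a: print(a,wp("w1",*a))
print("handle");f(352,142.5,.058);f(352,111,.058);f(352,174,.058);f(350,142,.022)
print("cup");f(300,300,.06);f(277,300,.06);f(323,300,.06);f(300,321.5,.06);
print("steamer");f(43,222,.127);f(98,242,.127);f(74,175,.127);f(117,310,.127)
# segment green cup & fit rim/base by silhouette in wrist + top
im=cv2.imread("pics/w1.png").astype(int); m=((im[...,1]-im[...,2]>14)).astype(np.uint8)
n,l,s,c=cv2.connectedComponentsWithStats(m); i=1+s[1:,4].argmax(); print(s[i],c[i])
np.save("pics/cupmask.npy",l==i)
from scipy.optimize import minimize
th=np.linspace(0,2*np.pi,60)
d=np.load("pics/w1.npz"); r=rot(d["q"]); fx,fy,cx,cy=d["k"]
def proj(P):
    q=(r.inv().apply(P-d["p"])-d["T"][:3,3])@d["T"][:3,:3]; t=np.arctan2(np.hypot(q[:,0],q[:,1]),q[:,2]); k=fx*t/np.hypot(q[:,0],q[:,1]); return q[:,:2]*k[:,None]+[cx,cy]
def sil(x,y):
    P=np.vstack([np.c_[x+R0*np.cos(th),y+R0*np.sin(th),0*th+z] for R0,z in((.031,.06),(.03,.012),(.027,0))]); q=proj(P); return q
def cost(v):
    q=sil(*v); b=s[i]; return np.sum((np.r_[q.min(0),q.max(0)]-[b[0]-.5,b[1]-.5,b[0]+b[2]-.5,b[1]+b[3]-.5])**2)
o=minimize(cost,[.594,.297],method="Nelder-Mead",options=dict(xatol=1e-5,fatol=1e-5)); print("cup fit",o.x,o.fun)
# lid disc
im8=cv2.imread("pics/w1.png"); h=cv2.cvtColor(im8,cv2.COLOR_BGR2HSV); m=((h[...,0]<24)&(h[...,0]>8)&(h[...,1]>70)).astype(np.uint8)
n,l,st,c=cv2.connectedComponentsWithStats(m)
for j in range(1,n):
    if st[j,4]>3000: print(st[j],c[j])
E
```

```text
handle
(352, 142.5, 0.058) [0.3814 0.2958]
(352, 111, 0.058) [0.3461 0.2831]
(352, 174, 0.058) [0.4168 0.3087]
(350, 142, 0.022) [0.3816 0.2958]
cup
(300, 300, 0.06) [0.5923 0.3017]
(277, 300, 0.06) [0.6027 0.2732]
(323, 300, 0.06) [0.5821 0.33  ]
(300, 321.5, 0.06) [0.623  0.3116]
steamer
(43, 222, 0.127) [ 0.5835 -0.0512]
(98, 242, 0.127) [0.5786 0.0426]
(74, 175, 0.127) [ 0.5088 -0.008 ]
(117, 310, 0.127) [0.6604 0.081 ]
[ 277  278   46   45 1095] [300.2283105  296.07762557]
cup fit [0.60331806 0.30440437] 57.315994517965756
[  552     0    88   196 10270] [604.83816943  99.00584226]
[  276    69   147   146 16692] [348.75611071 141.56691828]
[   43   167   135   143 14844] [109.63763137 236.05860954]
[ 298  409  295   52 3694] [452.37168381 442.26258798]
```

Call:
carry_out --pt "0 0 0 0 0 0 1" --pt "0 0 0 0 0 0 1" --pt "0 0 0 0 0 0 1" --pt "0 0 0 0 0 0 1" --pt "0 0 0 0 0 0 1" --pt "0 0 0 0 0 0 1" --pt "0 0 0 0 0 0 1" --pt "0 0 0 0 0 0 1" --pt "0 -0.349 0.229 0.68 0 0 0" --pt "0 -0.349 0.229 0.68 0 0 0" --pt "0 -0.349 0.229 0.68 0 0 0" --pt "0 -0.349 0.229 0.68 0 0 0" --pt "0 -0.349 0.229 0.68 0 0 0" --pt "0 -0.349 0.229 0.68 0 0 0" --pt "0 -0.349 0.229 0.68 0 0 0" --pt "0 -0.349 0.229 0.68 0 0 0" --pt "0 0 0 0 0 0 0" --pt "0 0 0 0 0 0 0" --pt "0 0 0 0 0 0 0"

```text
time: 3.65
eef_pos: [0.5933, 0.3019, 0.1042]
eef_rot: [0.0, 0.246, 0.969, 0.0]
contact_force: [-0.1, 0.0, 1.1]
width: 0.998
```

```bash
python3 -c "
from h import *
plan([.593,.301,.017],61.5); wrist('w2')"
```

```text
t 3.65 pos [0.5933 0.3019 0.1042] jaw 61.5 w 93.8 F [-0.1  0.   1.1]
total shift [-0.003 -0.024  2.181] total turn [0.01 0.   0.  ]
```

View pics/w2.png

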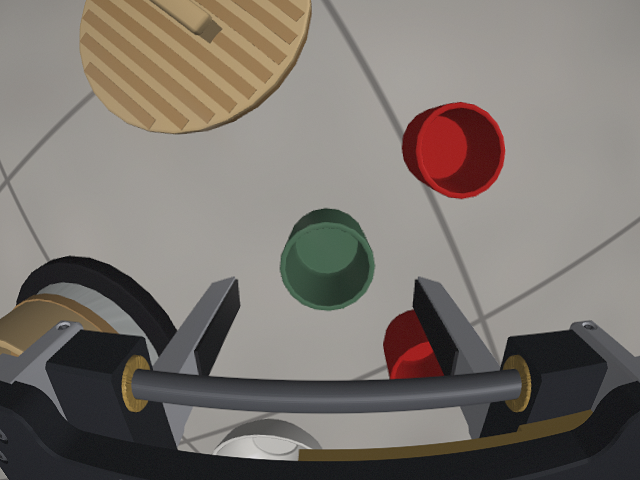

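```bash
python3 - <<'E'
from h import *
c=wp("w2",327.5,266,.06); print("cup",c,"edges",wp("w2",281,266,.06),wp("w2",374,266,.06),wp("w2",327,310,.06),wp("w2",327,222,.06))
print("reds",wp("w2",461,150,.06),wp("w1",294,362,.06),wp("w1",385,309,.06))
plan([*c,.017],61.5)
E
```

```text
cup [0.594  0.3027] edges [0.5798 0.2764] [0.6084 0.329 ] [0.6216 0.2874] [0.5684 0.3162]
reds [0.567  0.4118] [0.69   0.3239] [0.568  0.4126]
t 3.7 pos [0.5939 0.3022 0.1055] jaw 61.6 w 93.8 F [-0.3  0.1 -0.3]
total shift [0.007 0.006 2.214] total turn [0.02 0.02 0.01]
```

Call:
carry_out --pt "0 0 0 0.44 0 0 0" --pt "0 0 0 0.44 0 0 0" --pt "0 0 0 0.44 0 0 0" --pt "0 0 0 0.44 0 0 0" --pt "0 0 0 0.44 0 0 0" --pt "0 0 0 0 0 0 0" --pt "0 0 0 0 0 0 0" --pt "1 0 0 0 0 0 0" --pt "1 0 0 0 0 0 0" --pt "1 0 0 0 0 0 0" --pt "1 0 0 0 0 0 0" --pt "1 0 0 0 0 0 0" --pt "1 0 0 0 0 0 0" --pt "1 0 0 0 0 0 0" --pt "1 0 0 0 0 0 0" --pt "1 0 0 0 0 0 0" --pt "1 0 0 0 0 0 0" --force 15

```text
time: 5.12
eef_pos: [0.5937, 0.3019, 0.0158]
eef_rot: [0.0, 0.246, 0.969, 0.0]
contact_force: [-0.8, 1.3, 4.9]
width: 0.642
```

```bash
python3 -c "
from h import *
plan([.593,.301,.23],61.5)"
```

```text
t 5.12 pos [0.5937 0.3019 0.0158] jaw 61.6 w 60.4 F [-0.8  1.3  4.9]
total shift [ 2.000e-03 -2.200e-02 -5.355e+00] total turn [0.01 0.01 0.01]
```

Call:
carry_out --pt "1 0 0 -0.2 0 0 0" --pt "1 0 0 -0.4 0 0 0" --pt "1 0 0 -0.75 0 0 0" --pt "1 0 0 -0.75 0 0 0" --pt "1 0 0 -0.75 0 0 0" --pt "1 0 0 -0.75 0 0 0" --pt "1 0 0 -0.75 0 0 0" --pt "1 0 0 -0.75 0 0 0" --pt "1 -0.33 -0.663 0 0 0 0" --pt "1 -0.33 -0.663 0 0 0 0" --pt "1 -0.33 -0.663 0 0 0 0" --pt "1 -0.33 -0.663 0 0 0 0" --pt "1 -0.33 -0.663 0 0 0 0" --pt "1 -0.33 -0.663 0 0 0 0" --pt "1 -0.33 -0.663 0 0 0 0" --pt "1 -0.33 -0.663 0 0 0 0" --pt "1 -0.33 -0.663 0 0 0 0" --pt "1 0 0 0 0 0 0" --pt "1 0 0 0 0 0 0" --pt "1 0 0 0 0 0 0"

```text
time: 6.78
eef_pos: [0.5834, 0.0354, 0.2188]
eef_rot: [-0.001, 0.246, 0.969, 0.0]
contact_force: [-0.0, -0.2, -1.2]
width: 0.644
```

```bash
python3 -c "
from h import *
plan([.585,.035,.0722],61.5); wrist('w3')"
```

```text
t 6.78 pos [0.5834 0.0354 0.2188] jaw 61.5 w 60.5 F [-0.  -0.2 -1.2]
total shift [-0.044  0.009  3.665] total turn [ 0.   -0.01  0.  ]
```

View pics/w3.png

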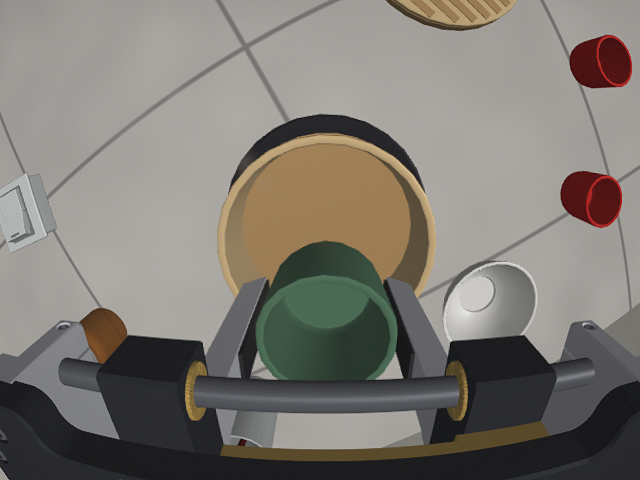

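The cup hangs centred over the basket; the outer rim spans columns 218 to 437 with its top at row 134.

```bash
python3 - <<'E'
from h import *
for a in [(218,235),(437,235),(327,134)]: print(wp("w3",*a,.127))
# rim edge points: bamboo mask outer boundary, fit circle radius .087 on plane .127
h=cv2.cvtColor(cv2.imread("pics/w3.png"),cv2.COLOR_BGR2HSV)
m=((h[...,0]<26)&(h[...,0]>8)&(h[...,1]>70))
P=[]
for v in range(150,262,3):
    x=np.where(m[v,200:460])[0]+200; P+= [wp("w3",x[0]-.5,v,.127),wp("w3",x[-1]+.5,v,.127)]
P=np.array(P)
from scipy.optimize import least_squares
o=least_squares(lambda c: np.hypot(*(P-c[:2]).T)-c[2],[.585,.035,.087],loss="soft_l1",f_scale=.001); print(o.x,np.abs(o.fun).max(),np.median(np.abs(o.fun)))
plan([*o.x[:2],.0722],61.5)
E
```

```text
[ 0.537  -0.0348]
[0.6184 0.1152]
[0.5111 0.0756]
[0.58613747 0.0342848  0.08559477] 0.0007160947380839972 0.00020998091727873064
t 6.83 pos [0.5835 0.0359 0.2188] jaw 61.6 w 60.0 F [-0.2  0.1 -1.4]
total shift [-0.081 -0.006  3.666] total turn [-0.   -0.01  0.01]
```

Call:
carry_out --pt "1 -0.08 0 0.25 0 0 0" --pt "1 0 0 0.5 0 0 0" --pt "1 0 0 0.5 0 0 0" --pt "1 0 0 0.5 0 0 0" --pt "1 0 0 0.5 0 0 0" --pt "1 0 0 0.5 0 0 0" --pt "1 0 0 0.4 0 0 0" --pt "1 0 0 0.2 0 0 0" --pt "1 0 0 0.15 0 0 0" --pt "1 0 0 0.05 0 0 0" --pt "1 0 0 0 0 0 0" --pt "1 0 0 0 0 0 0" --pt "1 0 0 0 0 0 0"

```text
time: 7.92
eef_pos: [0.5878, 0.0336, 0.0785]
eef_rot: [0.001, 0.246, 0.969, 0.0]
contact_force: [-0.7, -0.1, -0.2]
width: 0.643
```

Call:
carry_out --pt "1 0 0 0.05 0 0 0" --pt "1 0 0 0.04 0 0 0" --pt "1 0 0 0 0 0 0" --pt "1 0 0 0 0 0 0"

```text
time: 8.25
eef_pos: [0.5867, 0.0336, 0.0736]
eef_rot: [-0.0, 0.246, 0.969, -0.0]
contact_force: [-1.0, -1.2, -1.5]
width: 0.637
```

Call:
carry_out --pt "1 0 0 0.03 0 0 0" --pt "1 0 0 0 0 0 0" --pt "1 0 0 0 0 0 0"

```text
time: 8.5
eef_pos: [0.5866, 0.0336, 0.0723]
eef_rot: [-0.0, 0.246, 0.969, -0.0]
contact_force: [-0.3, 0.9, -1.6]
width: 0.639
```

Call:
carry_out --pt "1 0 0 0.03 0 0 0" --pt "1 0 0 0.01 0 0 0" --pt "1 0 0 0 0 0 0" --pt "1 0 0 0 0 0 0"

```text
time: 8.83
eef_pos: [0.5868, 0.0336, 0.0708]
eef_rot: [0.0, 0.246, 0.969, 0.0]
contact_force: [-0.3, -0.3, -0.6]
width: 0.641
```

Call:
carry_out --pt "1 0 0 0.02 0 0 0" --pt "0.2 0 0 0 0 0 0" --pt "0.15 0 0 0 0 0 0" --pt "0.1 0 0 0 0 0 0" --pt "0.1 0 0 0 0 0 0" --pt "0.1 0 0 0 0 0 0" --pt "0.1 0 0 0 0 0 0" --pt "0.1 0 0 -0.2 0 0 0" --pt "0.1 0 0 -0.3 0 0 0" --pt "0.1 0 0 -0.6 0 0 0" --pt "0.1 0 0 -0.6 0 0 0" --pt "0.1 0 0 -0.6 0 0 0" --pt "0.1 0 0 -0.6 0 0 0" --pt "0.1 0 0 -0.6 0 0 0" --pt "0.1 0 0 -0.6 0 0 0" --pt "0.1 0 0 0 0 0 0" --pt "0.1 0 0 0 0 0 0"

```text
time: 10.25
eef_pos: [0.5883, 0.0335, 0.2372]
eef_rot: [0.003, 0.246, 0.969, 0.0]
contact_force: [0.3, -0.2, -0.8]
width: 0.902
```

```bash
python3 - <<'E'
from h import *
plan([.3814,.2958,.15],109.6); wrist('w4')
E
```

```text
t 10.25 pos [0.5883 0.0335 0.2372] jaw 61.6 w 84.8 F [ 0.3 -0.2 -0.8]
total shift [7.682 3.297 2.146] total turn [-0.    0.06 -8.01]
```

View pics/w4.png

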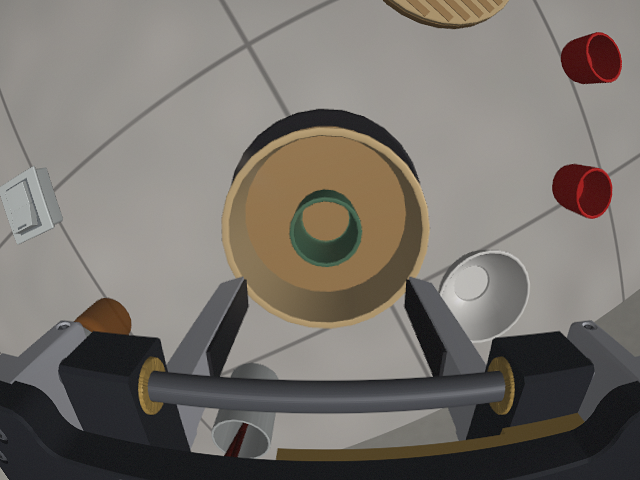

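The cup stands upright near the basket's centre. Its release position is known, so I use it to check the wrist calibration and refine the rim.

```bash
cat >> h.py <<'E'
def fitc(P,c0):
    from scipy.optimize import least_squares
    P=np.array(P); o=least_squares(lambda c: np.hypot(*(P-c[:2]).T)-c[2],c0,loss="soft_l1",f_scale=.001); return o.x.round(4),np.median(np.abs(o.fun)).round(5)
E
python3 - <<'E'
from h import *
im=cv2.imread("pics/w4.png"); h=cv2.cvtColor(im,cv2.COLOR_BGR2HSV)
m=((h[...,0]<26)&(h[...,0]>8)&(h[...,1]>70)).astype(np.uint8); m[335:]=0
n,l,s,c=cv2.connectedComponentsWithStats(m); i=l[160,325]; print(s[i])
ct=max(cv2.findContours((l==i).astype(np.uint8),cv2.RETR_EXTERNAL,cv2.CHAIN_APPROX_NONE)[0],key=len)[:,0]
for z in (.127,.123): print("rim",z,fitc([wp("w4",u,v,z) for u,v in ct if v<270 or (v>270 and 260<u<390)],[.586,.034,.087]))
g=((h[...,0]>50)&(h[...,0]<95)&(h[...,1]>40)).astype(np.uint8); g[280:]=0
n,l,s,c=cv2.connectedComponentsWithStats(g); i=1+s[1:,4].argmax(); print(s[i])
ct=max(cv2.findContours((l==i).astype(np.uint8),cv2.RETR_EXTERNAL,cv2.CHAIN_APPROX_NONE)[0],key=len)[:,0]
print("cup rim",fitc([wp("w4",u,v,.115) for u,v in ct if v>222],[.587,.034,.031]))
E
```

```text
[  222   126   207   202 28297]
rim 0.127 (array([0.5863, 0.0342, 0.0855]), np.float64(0.00028))
rim 0.123 (array([0.5873, 0.0336, 0.0867]), np.float64(0.00029))
[ 290  190   72   77 2721]
cup rim (array([0.5882, 0.0335, 0.0297]), np.float64(0.00022))
```

Call:
carry_out --pt "0.1 0.698 0.3 0.1 0 0 0" --pt "0.1 0.698 0.3 0.1 0 0 0" --pt "0.1 0.698 0.3 0.1 0 0 0" --pt "0.1 0.698 0.3 0.1 0 0 0" --pt "0.1 0.698 0.3 0.1 0 0 0" --pt "0.1 0.698 0.3 0.1 0 0 0" --pt "0.1 0.698 0.3 0.1 0 0 0" --pt "0.1 0.698 0.3 0.1 0 0 0" --pt "0.1 0.698 0.3 0.1 0 0 0" --pt "0.1 0.698 0.3 0.1 0 0 0" --pt "0.4 0.698 0.3 0.1 0 0 0" --pt "0.4 0 0 0 0 0 -1" --pt "0.4 0 0 0 0 0 -1" --pt "0.4 0 0 0 0 0 -1" --pt "0.4 0 0 0 0 0 -1" --pt "0.4 0 0 0 0 0 -1" --pt "0.4 0 0 0 0 0 -1" --pt "0.4 0 0 0 0 0 -1" --pt "0.4 0 0 0 0 0 -1" --pt "0.4 0 0 0 0 0 0"

```text
time: 11.97
eef_pos: [0.3783, 0.2953, 0.1881]
eef_rot: [-0.002, -0.171, 0.985, -0.001]
contact_force: [-0.2, 0.1, 0.7]
width: 0.599
```

Call:
carry_out --pt "0.4 0 0 0 0 0 0" --pt "0.4 0 0 0 0 0 0"

```text
time: 12.13
eef_pos: [0.3789, 0.2956, 0.189]
eef_rot: [-0.001, -0.169, 0.986, -0.0]
contact_force: [0.1, 0.6, -0.5]
width: 0.603
```

```bash
python3 - <<'E'
from h import *
plan([.3814,.2958,.035],109.9); wrist('w5')
im=cv2.imread("pics/w5.png"); h=cv2.cvtColor(im,cv2.COLOR_BGR2HSV)
m=((h[...,0]<26)&(h[...,0]>8)&(h[...,1]>70)).astype(np.uint8); m[330:]=0
n,l,s,c=cv2.connectedComponentsWithStats(m); print(s[s[:,4]>500])
E
```

```text
t 12.13 pos [0.3789 0.2956 0.189 ] jaw 109.4 w 56.7 F [ 0.1  0.6 -0.5]
total shift [-0.067 -0.015  3.851] total turn [-0.   -0.02 -0.08]
[[     0      0    640    480 266467]
 [   582     13     58    235   5903]
 [   228    123    194    189  28169]
 [     0    249    120     81   6652]]
```

View pics/w5.png

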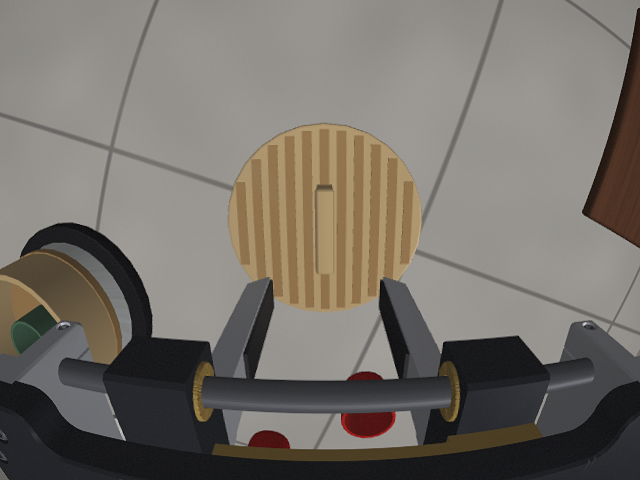

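The lid sits centred under the tool, with its bar's top face at columns 316-333 and rows 190-274, parallel to the tool's x.

```bash
python3 - <<'E'
from h import *
a,b=wp("w5",324.7,190,.058),wp("w5",325,274,.058); print("bar",a,b,(a+b)/2,np.linalg.norm(a-b),np.degrees(np.arctan2(*(b-a)[::-1])))
im=cv2.imread("pics/w5.png"); h=cv2.cvtColor(im,cv2.COLOR_BGR2HSV)
m=((h[...,0]<26)&(h[...,0]>8)&(h[...,1]>70)).astype(np.uint8); m[330:]=0
n,l,s,c=cv2.connectedComponentsWithStats(m); i=l[240,290]
ct=max(cv2.findContours((l==i).astype(np.uint8),cv2.RETR_EXTERNAL,cv2.CHAIN_APPROX_NONE)[0],key=len)[:,0]
r=fitc([wp("w5",u,v,.022) for u,v in ct if v<275],[.38,.296,.096]); print("disc",r)
plan([*r[0][:2],.034],109.8)
E
```

```text
bar [0.3457 0.2833] [0.417  0.3087] [0.38135 0.296  ] 0.07568916699237742 19.607995591500778
disc (array([0.3809, 0.2952, 0.0939]), np.float64(0.00026))
t 12.18 pos [0.3791 0.2957 0.1893] jaw 109.4 w 56.3 F [-0.5  0.4 -0.6]
total shift [-0.043 -0.026  3.882] total turn [-0.   -0.01 -0.06]
```

Call:
carry_out --pt "0.4 -0.045 -0.02 0.3 0 0 -0.03" --pt "0.4 0 0 0.5 0 0 0" --pt "0.4 0 0 0.5 0 0 0" --pt "0.4 0 0 0.5 0 0 0" --pt "0.4 0 0 0.5 0 0 0" --pt "0.4 0 0 0.5 0 0 0" --pt "0.4 0 0 0.5 0 0 0" --pt "0.4 0 0 0.3 0 0 0" --pt "0.4 0 0 0.2 0 0 0" --pt "0.4 0 0 0.08 0 0 0" --pt "0.4 0 0 0 0 0 0" --pt "0.4 0 0 0 0 0 0" --pt "0.4 0 0 0 0 0 0" --force 30

```text
time: 13.27
eef_pos: [0.3825, 0.2963, 0.0358]
eef_rot: [0.001, -0.171, 0.985, 0.0]
contact_force: [0.0, 0.5, 0.1]
width: 0.601
```

Call:
carry_out --pt "0.6 0 0 0 0 0 0" --pt "0.8 0 0 0 0 0 0" --pt "1 0 0 0 0 0 0" --pt "1 0 0 0 0 0 0" --pt "1 0 0 0 0 0 0" --pt "1 0 0 0 0 0 0" --pt "1 0 0 0 0 0 0" --pt "1 0 0 0 0 0 0"

```text
time: 13.93
eef_pos: [0.3816, 0.2957, 0.0348]
eef_rot: [-0.0, -0.171, 0.985, -0.0]
contact_force: [0.3, -0.6, 0.7]
width: 0.167
```

Call:
carry_out --pt "1 0 0 -0.1 0 0 0" --pt "1 0 0 -0.3 0 0 0" --pt "1 0 0 -0.6 0 0 0" --pt "1 0 0 -0.7 0 0 0" --pt "1 0 0 -0.7 0 0 0" --pt "1 0 0 -0.7 0 0 0" --pt "1 0 0 -0.7 0 0 0" --pt "1 0 0 -0.7 0 0 0" --pt "1 0 0 -0.4 0 0 0" --pt "1 0 0 -0.2 0 0 0" --pt "1 0 0 0 0 0 0"

```text
time: 14.85
eef_pos: [0.3825, 0.2964, 0.2408]
eef_rot: [0.002, -0.171, 0.985, 0.001]
contact_force: [0.4, 0.0, -2.2]
width: 0.167
```

Call:
carry_out --pt "1 -0.1 -0.3 0 0 0 0" --pt "1 -0.201 -0.606 0 0 0 0" --pt "1 -0.201 -0.606 0 0 0 0" --pt "1 -0.201 -0.606 0 0 0 0" --pt "1 -0.201 -0.606 0 0 0 0" --pt "1 -0.201 -0.606 0 0 0 0" --pt "1 -0.201 -0.606 0 0 0 0" --pt "1 -0.201 -0.606 0 0 0 0" --pt "1 -0.201 -0.606 0 0 0 0" --pt "1 -0.201 -0.606 0 0 0 0" --pt "1 -0.201 -0.606 0 0 0 0" --pt "1 -0.201 -0.606 0 0 0 0" --pt "1 -0.201 -0.606 0 0 0 0" --pt "1 -0.1 -0.3 0 0 0 0" --pt "1 0 0 0 0 0 0" --pt "1 0 0 0 0 0 0" --pt "1 0 0 0 0 0 0"

```text
time: 16.27
eef_pos: [0.585, 0.0359, 0.2378]
eef_rot: [-0.001, -0.172, 0.985, 0.001]
contact_force: [0.3, 0.5, -1.7]
width: 0.169
```

```bash
python3 - <<'E'
from h import *
from station import eyes
plan([.5868,.0343,.148],109.8); wrist('w6'); cv2.imwrite("pics/s6.png",eyes.camera("scene")["frame"][...,::-1])
a=cv2.imread("pics/w6.png")[60:360,180:480]; b=cv2.resize(cv2.imread("pics/s6.png")[150:310,240:400],(300,300))
cv2.imwrite("pics/c6.png",np.hstack([a,b]))
E
```

```text
t 16.27 pos [0.585  0.0359 0.2378] jaw 109.8 w 15.9 F [ 0.3  0.5 -1.7]
total shift [-0.033 -0.055  2.246] total turn [ 0.02 -0.02 -0.  ]
```

View pics/c6.png

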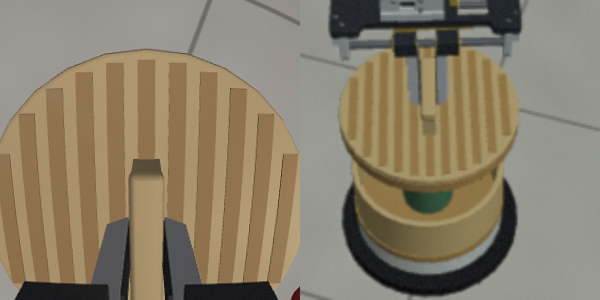

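The lid hangs level over the basket. Lowering it to just above the rim.

Call:
carry_out --pt "1 -0.033 -0.055 0.2 0 0 0" --pt "1 0 0 0.35 0 0 0" --pt "1 0 0 0.35 0 0 0" --pt "1 0 0 0.35 0 0 0" --pt "1 0 0 0.25 0 0 0" --pt "1 0 0 0.15 0 0 0" --pt "1 0 0 0.05 0 0 0" --pt "1 0 0 0 0 0 0" --pt "1 0 0 0 0 0 0" --pt "1 0 0 0 0 0 0"

```text
time: 17.2
eef_pos: [0.589, 0.0331, 0.1719]
eef_rot: [0.001, -0.171, 0.985, -0.0]
contact_force: [0.6, -0.8, -0.2]
width: 0.167
```

```bash
python3 - <<'E'
from h import *
plan([.5868,.0343,.148],109.8); wrist('w7'); z=float(np.load("pics/w7.npz")["p"][2])-.0348+.022
im=cv2.imread("pics/w7.png"); h=cv2.cvtColor(im,cv2.COLOR_BGR2HSV)
m=((h[...,0]<26)&(h[...,0]>8)&(h[...,1]>70)).astype(np.uint8); m[330:]=0
n,l,s,c=cv2.connectedComponentsWithStats(m); i=1+s[1:,4].argmax(); print(s[i])
ct=max(cv2.findContours((l==i).astype(np.uint8),cv2.RETR_EXTERNAL,cv2.CHAIN_APPROX_NONE)[0],key=len)[:,0]
print("disc",fitc([wp("w7",u,v,z) for u,v in ct if v<240],[.587,.034,.096]))
E
```

```text
t 17.2 pos [0.589  0.0331 0.1719] jaw 109.7 w 15.7 F [ 0.6 -0.8 -0.2]
total shift [0.042 0.048 0.597] total turn [-0.01  0.02 -0.01]
[  167   108   319   222 56417]
disc (array([0.5871, 0.0329, 0.0933]), np.float64(0.00018))
```

Call:
carry_out --pt "1 0 0 0 0 0 0" --pt "1 0 0 0 0 0 0" --pt "1 0 0 0 0 0 0" --pt "1 0 0 0 0 0 0" --pt "1 0 0 0 0 0 0"

```text
time: 17.67
eef_pos: [0.5882, 0.0331, 0.1709]
eef_rot: [0.0, -0.171, 0.985, -0.0]
contact_force: [-0.4, 0.1, -2.1]
width: 0.168
```

```bash
python3 -c "
from h import *
plan([.5866,.034,.148],109.8)"
```

```text
t 17.67 pos [0.5882 0.0331 0.1709] jaw 109.7 w 15.8 F [-0.4  0.1 -2.1]
total shift [0.031 0.036 0.572] total turn [-0.    0.   -0.01]
```

Call:
carry_out --pt "1 0.031 0.036 0.06 0 0 0" --pt "1 0 0 0.06 0 0 0" --pt "1 0 0 0 0 0 0" --pt "1 0 0 0 0 0 0" --pt "1 0 0 0 0 0 0" --pt "1 0 0 0 0 0 0" --pt "1 0 0 0 0 0 0"

```text
time: 18.25
eef_pos: [0.5867, 0.034, 0.1661]
eef_rot: [0.0, -0.171, 0.985, -0.0]
contact_force: [-0.6, -1.0, -1.7]
width: 0.165
```

Call:
carry_out --pt "1 0 0 0.06 0 0 0" --pt "1 0 0 0.06 0 0 0" --pt "1 0 0 0.06 0 0 0" --pt "1 0 0 0 0 0 0" --pt "1 0 0 0 0 0 0" --pt "1 0 0 0 0 0 0" --pt "1 0 0 0 0 0 0"

```text
time: 18.83
eef_pos: [0.5866, 0.034, 0.1589]
eef_rot: [0.0, -0.171, 0.985, -0.0]
contact_force: [-0.4, -0.4, -1.6]
width: 0.169
```

The skirt is 3 mm past the rim with no contact force, so the fit is good; continuing down.

Call:
carry_out --pt "1 0 0 0.06 0 0 0" --pt "1 0 0 0.06 0 0 0" --pt "1 0 0 0.06 0 0 0" --pt "1 0 0 0.04 0 0 0" --pt "1 0 0 0 0 0 0" --pt "1 0 0 0 0 0 0" --pt "1 0 0 0 0 0 0" --pt "1 0 0 0 0 0 0"

```text
time: 19.5
eef_pos: [0.5867, 0.034, 0.1502]
eef_rot: [0.0, -0.171, 0.985, -0.0]
contact_force: [-0.3, -0.8, -0.9]
width: 0.166
```

Call:
carry_out --pt "1 0 0 0.02 0 0 0" --pt "1 0 0 0.02 0 0 0" --pt "1 0 0 0 0 0 0" --pt "1 0 0 0 0 0 0" --pt "1 0 0 0 0 0 0"

```text
time: 19.92
eef_pos: [0.5865, 0.034, 0.1484]
eef_rot: [-0.0, -0.171, 0.985, 0.0]
contact_force: [1.0, 0.9, -1.2]
width: 0.171
```

Call:
carry_out --pt "1 0 0 0.02 0 0 0" --pt "1 0 0 0 0 0 0" --pt "1 0 0 0 0 0 0" --pt "0.75 0 0 0 0 0 0" --pt "0.6 0 0 0 0 0 0" --pt "0.5 0 0 0 0 0 0" --pt "0.5 0 0 0 0 0 0" --pt "0.5 0 0 0 0 0 0" --pt "0.5 0 0 -0.1 0 0 0" --pt "0.5 0 0 -0.3 0 0 0" --pt "0.5 0 0 -0.5 0 0 0" --pt "0.5 0 0 -0.6 0 0 0" --pt "0.5 0 0 -0.6 0 0 0" --pt "0.5 0 0 -0.5 0 0 0" --pt "0.5 0 0 -0.2 0 0 0" --pt "0.5 0 0 0 0 0 0" --pt "0.5 0 0 0 0 0 0"

```text
time: 21.33
eef_pos: [0.5866, 0.034, 0.2599]
eef_rot: [0.0, -0.171, 0.985, -0.0]
contact_force: [-1.0, -0.6, -0.6]
width: 0.501
```

```bash
python3 - <<'E'
from h import *
from station import eyes
plan([.402,-.3265,.15],73); wrist('w8'); cv2.imwrite("pics/s8.png",eyes.camera("scene")["frame"][...,::-1])
a=cv2.imread("pics/w8.png")[0:360,0:480]; b=cv2.resize(cv2.imread("pics/s8.png")[180:320,240:380],(320,320),interpolation=cv2.INTER_CUBIC); b=np.vstack([b,np.zeros((40,320,3),np.uint8)])
cv2.imwrite("pics/c8.png",np.hstack([a,b]))
im=cv2.imread("pics/w8.png"); h=cv2.cvtColor(im,cv2.COLOR_BGR2HSV)
m=((h[...,0]<26)&(h[...,0]>8)&(h[...,1]>70)).astype(np.uint8); m[330:]=0
n,l,s,c=cv2.connectedComponentsWithStats(m); i=1+s[1:,4].argmax()
ct=max(cv2.findContours((l==i).astype(np.uint8),cv2.RETR_EXTERNAL,cv2.CHAIN_APPROX_NONE)[0],key=len)[:,0]
print("disc",fitc([wp("w8",u,v,.135) for u,v in ct if v<265],[.587,.034,.096]))
E
```

```text
t 21.33 pos [0.5866 0.034  0.2599] jaw 109.7 w 47.1 F [-1.  -0.6 -0.6]
total shift [ 7.39  -6.925  2.745] total turn [-0.    0.01  6.12]
disc (array([0.5853, 0.0341, 0.0939]), np.float64(0.00022))
```

View pics/c8.png

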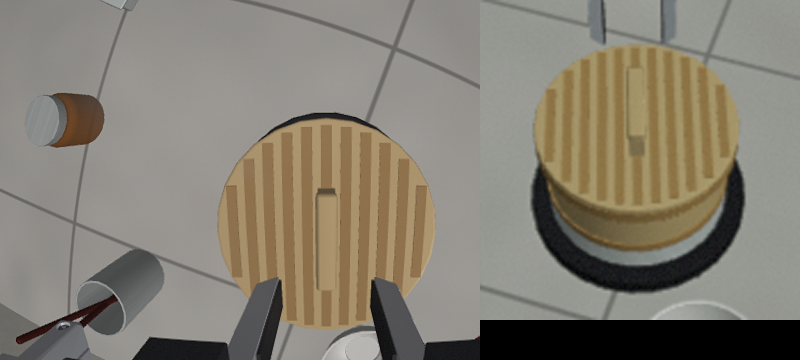

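The lid is seated level and centred; the jar and holder are undisturbed. Now over to the switch with the fingers shut.

Call:
carry_out --pt "1 0.525 -0.488 0 0 0 0" --pt "1 0.525 -0.488 0 0 0 0" --pt "1 0.525 -0.488 0 0 0 0" --pt "1 0.525 -0.488 0 0 0 0" --pt "1 0.525 -0.488 0 0 0 0" --pt "1 0.525 -0.488 0 0 0 0" --pt "1 0.525 -0.488 0 0 0 0" --pt "1 0.525 -0.488 0 0 0 0" --pt "1 0.525 -0.488 0 0 0 0" --pt "1 0.525 -0.488 0.2 0 0 0" --pt "1 0.525 -0.488 0.4 0 0 0" --pt "1 0.525 -0.488 0.4 0 0 0" --pt "1 0.525 -0.488 0.5 0 0 0" --pt "1 0.525 -0.488 0.5 0 0 0" --pt "1 0 0 0 0 0 0.908" --pt "1 0 0 0 0 0 0.908" --pt "1 0 0 0 0 0 0.908" --pt "1 0 0 0 0 0 0.908" --pt "1 0 0 0 0 0 0.908" --pt "1 0 0 0 0 0 0.908"

```text
time: 23.1
eef_pos: [0.401, -0.3215, 0.1776]
eef_rot: [-0.001, 0.115, 0.993, 0.001]
contact_force: [0.1, 0.0, -0.6]
width: 0.003
```

Call:
carry_out --pt "1 0 0 0 0 0 0" --pt "1 0 0 0 0 0 0" --pt "1 0 0 0 0 0 0" --pt "1 0 0 0 0 0 0"

```text
time: 23.43
eef_pos: [0.4019, -0.3222, 0.1791]
eef_rot: [-0.0, 0.112, 0.994, 0.0]
contact_force: [0.3, -0.4, -0.3]
width: 0.006
```

```bash
python3 - <<'E'
from h import *
plan([.402,-.3225,.06],77); wrist('w9')
im=cv2.imread("pics/w9.png"); b=cv2.resize(im[90:390,180:480],(600,600),interpolation=cv2.INTER_CUBIC); cv2.imwrite("pics/c9.png",b)
E
```

```text
t 23.43 pos [ 0.4019 -0.3222  0.1791] jaw 77.1 w 0.6 F [ 0.3 -0.4 -0.3]
total shift [-0.007 -0.009  2.978] total turn [ 0.01 -0.01  0.02]
```

View pics/c9.png

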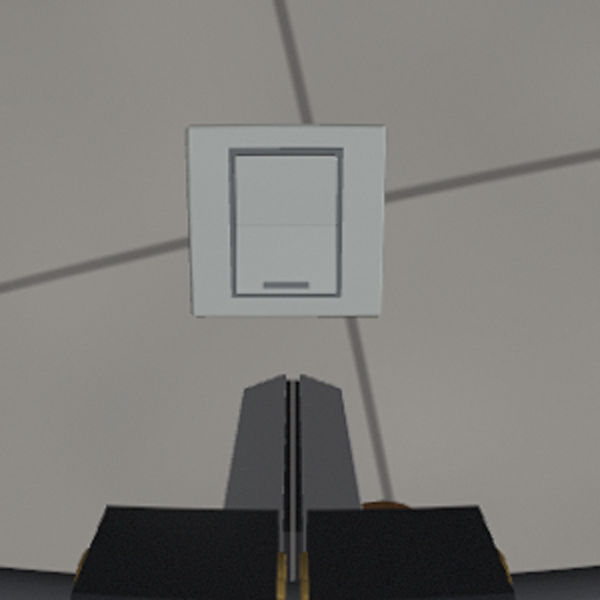

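The mark is at crop (286,285), the pivot line at (286,226), and the plate spans (189,126) to (384,316), square to the tool.

```bash
python3 - <<'E'
from h import *
f=lambda x,y,z: wp("w9",180+x/2,90+y/2,z)
c=[f(*p,.033) for p in [(189,126),(384,125),(381,316),(195,316)]]; print(c,np.mean(c,0),[np.linalg.norm(c[i]-c[i-1]).round(4) for i in range(4)])
m=f(286,285,.049); p=f(286,226,.043); print("mark",m,"pivot",p,np.linalg.norm(m-p))
a=np.radians(-13); t=np.mean(c,0)+.023*np.array([np.cos(a),np.sin(a)]); print(t); plan([*t,.06],77)
E
```

```text
[array([ 0.3272, -0.3508]), array([ 0.3458, -0.2677]), array([ 0.4311, -0.2863]), array([ 0.412 , -0.3699])] [ 0.379025 -0.318675] [np.float64(0.0869), np.float64(0.0852), np.float64(0.0873), np.float64(0.0858)]
mark [ 0.4027 -0.3246] pivot [ 0.3786 -0.3191] 0.024719627828913616
[ 0.40143551 -0.32384887]
t 23.48 pos [ 0.4019 -0.3223  0.1792] jaw 77.1 w 0.4 F [-0.   0.8  0.6]
total shift [ 2.000e-03 -4.300e-02  2.981e+00] total turn [ 0.   -0.01  0.02]
```

Call:
carry_out --pt "1 0 -0.04 0.4 0 0 0" --pt "1 0 0 0.5 0 0 0" --pt "1 0 0 0.5 0 0 0" --pt "1 0 0 0.5 0 0 0" --pt "1 0 0 0.5 0 0 0" --pt "1 0 0 0.4 0 0 0" --pt "1 0 0 0.2 0 0 0" --pt "1 0 0 0 0 0 0" --pt "1 0 0 0 0 0 0" --pt "1 0 0 0 0 0 0"

```text
time: 24.32
eef_pos: [0.4025, -0.3249, 0.0608]
eef_rot: [0.001, 0.113, 0.994, -0.001]
contact_force: [0.4, 0.2, -0.3]
width: 0.008
```

Call:
carry_out --pt "1 0 0 0.1 0 0 0" --pt "1 0 0 0.1 0 0 0" --pt "1 0 0 0.1 0 0 0" --pt "1 0 0 0.08 0 0 0" --pt "1 0 0 0.06 0 0 0" --pt "1 0 0 0.03 0 0 0" --pt "1 0 0 0 0 0 0" --pt "1 0 0 0 0 0 0" --pt "1 0 0 0 0 0 0" --pt "1 0 0 0 0 0 0"

```text
time: 25.15
eef_pos: [0.4014, -0.324, 0.0407]
eef_rot: [-0.0, 0.113, 0.994, 0.0]
contact_force: [1.2, -0.5, 2.2]
width: 0.009
```

Contact as expected (2 N at 41 mm); creeping to the stop.

Call:
carry_out --pt "1 0 0 0.03 0 0 0" --pt "1 0 0 0.02 0 0 0" --pt "1 0 0 0 0 0 0" --pt "1 0 0 0 0 0 0" --pt "1 0 0 0 0 0 0"

```text
time: 25.57
eef_pos: [0.4017, -0.3241, 0.04]
eef_rot: [-0.0, 0.113, 0.994, 0.0]
contact_force: [-1.6, 1.5, 10.4]
width: 0.004
```

10 N at exactly 40 mm means the rocker is on its stop. Retracting, then checking.

Call:
carry_out --pt "1 0 0 0 0 0 0" --pt "1 0 0 0 0 0 0" --pt "1 0 0 -0.1 0 0 0" --pt "1 0 0 -0.4 0 0 0" --pt "1 0 0 -0.7 0 0 0" --pt "1 0 0 -0.7 0 0 0" --pt "1 0 0 -0.7 0 0 0" --pt "1 0 0 -0.6 0 0 0" --pt "1 0 0 -0.3 0 0 0" --pt "1 0 0 0 0 0 0" --pt "1 0 0 0 0 0 0" --pt "1 0 0 0 0 0 0" --pt "1 0 0 0 0 0 0"

```text
time: 26.65
eef_pos: [0.4005, -0.3227, 0.1764]
eef_rot: [-0.002, 0.113, 0.994, 0.002]
contact_force: [0.1, -0.1, 0.2]
width: 0.005
```

```bash
python3 - <<'E'
from h import *
from station import eyes
wrist('w10'); cv2.imwrite("pics/s10.png",eyes.camera("scene")["frame"][...,::-1])
w=cv2.resize(cv2.imread("pics/w10.png")[90:290,200:400],(400,400),interpolation=cv2.INTER_CUBIC)
b=cv2.resize(cv2.imread("pics/s10.png")[130:350,150:370],(400,400),interpolation=cv2.INTER_CUBIC)
cv2.imwrite("pics/c10.png",np.hstack([w,b]))
E
```

```text
(no output)
```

The picture limit is reached, so I check numerically: whether the mark dropped in the wrist view, and whether anything shifted in the scene view since the lid was placed.

```bash
python3 - <<'E'
from h import *
for n in("w9","w10"):
    g=cv2.imread(f"pics/{n}.png",0); r=g[215:255,300:345]; m=r.mean(1) # rows through mark
    col=g[150:260,323].astype(int); print(n,np.load(f"pics/{n}.npz")["p"].round(4),"dark rows",[(150+i,int(v)) for i,v in enumerate(col) if v<150])
a,b=[cv2.imread(f"pics/{n}.png",0).astype(int) for n in("s8","s10")]
d=abs(a-b); print("lid/steamer diff",d[195:310,260:360].max(),d[195:310,260:360].mean(),"bowl",d[312:368,305:368].mean(),"jar/holder",d[195:325,155:212].mean(),"noise ref",d[380:460,200:300].mean(),"rocker",d[145:185,185:232].mean())
E
```

```text
w9 [ 0.4019 -0.3222  0.1791] dark rows [(150, 137), (151, 134), (152, 125), (153, 145), (163, 136), (164, 87), (165, 99), (166, 92), (167, 79), (231, 113), (232, 100), (233, 110), (234, 142), (236, 147), (237, 81), (238, 111), (247, 149), (248, 131), (249, 138), (250, 139), (251, 140), (252, 140), (253, 139), (254, 139), (255, 139), (256, 139), (257, 139), (258, 139), (259, 140)]
w10 [ 0.4005 -0.3227  0.1764] dark rows [(150, 137), (151, 137), (152, 137), (153, 136), (154, 116), (155, 145), (165, 149), (166, 94), (167, 99), (168, 98), (169, 99), (170, 103), (171, 103), (172, 105), (173, 104), (174, 133), (186, 149), (188, 149), (190, 149), (191, 148), (195, 149), (198, 149), (200, 149), (204, 149), (205, 149), (206, 145), (207, 149), (234, 136), (235, 94), (236, 95), (237, 106), (239, 137), (240, 101), (241, 142), (250, 138), (251, 134), (252, 140), (253, 139), (254, 140), (255, 140), (256, 139), (257, 139), (258, 138), (259, 141)]
lid/steamer diff 80 3.6024347826086958 bowl 3.70124716553288 jar/holder 3.501754385964912 noise ref 3.327625 rocker 5.004255319148936
```

```bash
python3 -c "
from station import job; print(job.job_done())"
```

```text
the job is handed in; nothing more can be done
None
```

I put the green cup in the steamer and the lid on over it, then switched on the hob. I handed the job in at about 27 s of the 72 s allowed. It gave no verdict, so the checks below are my own.

- **Cup:** it was released on the basket floor about 1 mm from the centre, and the next picture showed it upright. The floor inside the cup looked tan in that picture, where it had been green before. I did not follow that up, because the release height matched the basket floor.
- **Lid:** the skirt went over the rim with no contact force, and I released it within about 1 mm of the expected height. The picture afterwards showed it level and centred to about 1–2 mm.
- **Switch:** the raised end met a firm stop, 10 N at 40 mm height. Afterwards the other end's face showed in the wrist image, so the rocker stayed on.
- **Bystanders:** comparing scene pictures from before and after the switch press, the mean change around the lid, bowl, jar and holder was at noise level. The largest single change in the lid area was 80 grey levels. I put that down to the gripper having been in that part of the earlier picture. For the time before that I have no measured comparison, but nothing looked moved in the pictures.

- **Disagreements:** the scene camera read about 8 mm away from the top camera. I used the wrist camera for the final positions. Circles fitted in its images came out 1.5–3% small, and I allowed for that when centring the lid.
- **Not done:** the final check picture was refused at the 12-picture limit, so the last check was by pixel values only.

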